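# Snug the adjustable wrench and tighten the copy-stand lamp foot

### The job

An adjustable wrench sits loosely on a nut of the lamp foot on the copy-stand bench. Roll its knurled worm, top towards the handle, until the sliding jaw is snug on the nut; only then swing the handle clockwise (seen from above) until the nut is tight and the handle stops. Let go of the wrench and leave it there.

Things in the scene. Friction and masses are not known exactly. Their poses are not given: they have to be found in the camera images.
- nut (a point): Steel hex nut, 30 mm across flats, on a grey foot plate 16 mm thick fixed to the bench; point on its upright axis, level with the wrench head's top, 40 mm above the bench (stud 1 mm higher). Frame turns with the wrench: x level towards the handle, z up. Head spans x -21 to 80 mm, y within 45 mm, top at most 41 mm. Also on the plate: a bare nut 66 mm off, a tube 66 mm high 107 mm off.
- worm_top (a point): Top of the worm: knurled steel roller, 25 mm diameter, 22 mm long, axis along y, 48 mm from the nut axis along x. Point 44.5 mm above the bench, 4.5 mm proud of the head, 3.5 mm above the jaw rail at its nut side. A fingertip lightly pressed on it (1 mm is enough) and drawn +x, to the handle, closes the jaw: 10 mm of rim gives 2.4 mm, so several strokes. Stays as left; stops when snug.
- handle (a point): Point on the middle of the handle's top face, 160 mm from the nut axis along x, 38 mm above the bench; same axes as nut. Handle: straight steel bar, x = 80 to 261 mm, 22 mm wide (y), 12 mm thick, its underside 26 mm above the bench and free beyond the foot plate. The wrench is captive on the nut: it only swings about the nut's axis, and cannot be lifted.
- jaw (a joint): Gap between sliding jaw (on the -y side of the nut) and nut, in m: 0 is snug, 0.0108 fully open; starts at 0.0054 to 0.0084. Only the worm moves it: it falls as the worm's top rolls towards the handle. Once snug, more stroking does no harm.
- wrench (a joint): How far the wrench is from tight, in rad: starts at 0.6 to 0.9, falls as the handle swings clockwise seen from above, and 0 is tight: a firm stop, the handle then parallel to the plate's long sides and pointing away from the tube. Takes about 0.5 N m (3 N at handle) and stays where it is left.

How it is judged:
By the outcome, as a careful person would: the job done as asked, in the order asked, and still so for the second after the job is handed in, with the robot touching nothing.
It also fails if it takes over 42 s, if anything falls off the work surface, if the arm or the gripper's body presses on something with over 40 N, if the wrist force passes 120 N, or if a joint passes its speed limit or range.

### The arm

A 6-joint arm with a two-finger parallel gripper is mounted at the origin on the work surface. World frame = base frame: x ahead of the robot, y to its left, z up, the work surface at z = 0. Lengths are in mm, angles in rad, forces in N, time in s.
With the tool pointing down it reaches from about 275 to 725 mm from the base axis. Payload 5.6 kg.
Tool frame: the origin (TCP) lies midway between the tips of the shut fingers; the grasp point (between the pads) lies 19 mm behind it; z points along the fingers, y is the direction in which the jaws open and shut (so a half turn about z gives the same grasp; the last joint's range is limited). The gripper opens to 85 mm and grips with 20 to 120 N. Pads are 22 mm wide; open, the fingers measure 114 mm over their backs; the gripper's body (76 mm by 85 mm) begins 54 mm behind the grasp point. The pads swing forward as they close: fully open they stand 13 mm farther back than shut.
Start: joints at [-0.838, 0.255, 0.108, 0, -1.424, -0.285], TCP at [238.159, -495.755, 231.283] pointing down, gripper open.
Joint ranges: [-2.95, 2.95], [-1.21, 1.97], [-1.09, 1.5], [-2.87, 1.71], [-2.94, -0.07], [-3.05, 3.05]. Speed limits (rad/s): [2.57, 2.57, 3.14, 3.14, 3.14, 3.14].

### API

Orientations are given as a rotation vector (axis times angle).
In Python, from workcell import * gives the robot as it stands. The module is installed in compiled form; this text tells all that it offers.
- The arm moves only by the tool jog_arm, never from a script. Its arguments are lists of equal length, an entry for each row: "xyz": the shift along the tool's x, y, z in units of 20 cm (1.0 is 20 cm), a list of three; "angular": the turn, a rotation vector about the tool's x, y, z in units of 30 degrees (1.0 is 30 degrees), a list of three. In form: {"xyz": [[x, y, z], ...], "angular": [[wx, wy, wz], ...]}. A call has exactly 10 rows; each row is the pose to reach, as a shift and turn from the pose commanded when the call began, along the tool's axes at that moment; what a row does not reach only later rows make up. A row lasts 1/8 s, in which the tool goes at most 62.5 mm and 10.7 degrees, less where a joint would pass 70% of its speed; a pose out of reach is approached as far as the arm can. A call with a number of a shift or a turn outside -1 to 1 is refused whole. A call with a gripper value outside its range is refused whole. "hand" is the finger opening in mm, from 0 to 85.4, set as the call begins (left out, the last holds). The fingers move at their own pace and stop on an object; "grip_force" is the grip in N (left out, the last holds). Time passes only in rows, so rows that repeat a pose let the fingers close, or fill a call up. It gives the time, the measured TCP pose, the force and the opening at its end, in the units of the state.
- observe(): the state, without advancing time (a new reading comes with each control period).
- capture(name): name is "scene" or "side" or "wrist"; returns (picture, depth): 420x560x3 uint8, blue, green, red; 420x560 float32, mm along the optical axis (not along the pixel's ray), 0 where there is no reading.
- calibration(name): a dict with "fx", "fy", "cx", "cy" (pixels), "view" (4x4, takes a point from world to camera coordinates). Camera axes: x right, y down, z forward; pixel columns grow to the right and rows downward; lengths in mm; the calibration is good to about 2 mm. A picture is of the moment at which its call begins: read the wrist's pose just before it. calibration takes no time and is no camera call; for the wrist camera it gives the pose at the moment of the call.
- finish_job(): hands the job in, once; it reports no verdict.
The state is a dict: "t": time; "joint_pos": joint angles; "joint_velocities": joint speeds; "effort": joint torques, N m; "ee_pos": TCP position; "orientation": TCP orientation; "contact_force": force on the tool from outside, world axes, zero at the start; "moment": the same for the moment, N m; "width": finger opening in mm.
Only numpy, scipy, OpenCV 4.12 (cv2) and the standard library are available. Lean on these libraries where they do the work, as an engineer would, in place of code of your own. Each camera call takes 0.05 s, during which the arm holds its last target.

## Working session

There is one attempt and no reset: what is moved stays moved. The work goes in short steps, Python scripts to look and compute and a tool call to move; the robot and the scene stay as the last step left them, time stands still between calls to the robot, and variables do not carry over. Pictures are saved under pics/ and viewed, and the job is handed in when it is done.

Besides the shell and the picture viewer there is one more tool, called after ">>>" by a JSON object that holds its "op" and its "data", one argument or row to a line. jog_arm: Moves the arm, as the interface text tells. Shifts and turns lie within -1 to 1; 1 stands for 20 cm of shift or 30 degrees of turn. Its arguments: {"type":"object","properties":{"xyz":{"type":"array"},"angular":{"type":"array"},"hand":{"type":"number"},"grip_force":{"type":"number"}},"required":["xyz","angular"]}

```bash
mkdir -p pics
cat > h.py <<'E'
from workcell import *
import numpy as np, cv2
def ray(cal,u,v):
    V=np.array(cal["view"]);R=V[:3,:3];t=V[:3,3]
    d=R.T@np.array([(u-cal["cx"])/cal["fx"],(v-cal["cy"])/cal["fy"],1.]);return -R.T@t,d
def onz(cal,u,v,z):
    o,d=ray(cal,u,v);return o+d*(z-o[2])/d[2]
def pt(cal,dep,u,v):
    o,d=ray(cal,u,v);return o+d*dep[int(v),int(u)]
def proj(cal,p):
    V=np.array(cal["view"]);q=V[:3,:3]@np.array(p)+V[:3,3];return cal["fx"]*q[0]/q[2]+cal["cx"],cal["fy"]*q[1]/q[2]+cal["cy"]
E
python3 - <<'E'
from h import *
import pickle
print(observe())
D={}
for n in ["scene","side","wrist"]:
    c=calibration(n);p,d=capture(n);D[n]=(c,p,d);cv2.imwrite(f"pics/{n}0.png",p)
    o,_=ray(c,0,0);print(n,o.round(),c["fx"])
pickle.dump(D,open("d0.pkl","wb"))
E
```

```text
{'t': 0.0, 'joint_pos': array([-8.38383611e-01,  2.55751468e-01,  1.06971968e-01, -4.56912452e-04,
       -1.42387162e+00, -2.84619867e-01]), 'joint_velocities': array([ 0.00170031, -0.00043806, -0.00038159,  0.0011559 ,  0.00047756,
       -0.00154894]), 'effort': array([ 8.59977426e-04, -3.86631882e+01,  2.37950742e+01,  5.36550969e+00,
       -5.98416809e-03,  1.80965702e-05]), 'ee_pos': array([ 237.97843911, -495.29742684,  230.38325115]), 'orientation': array([ 6.97313053e-01, -3.06270419e+00, -2.89001447e-03]), 'contact_force': array([-0.35604474,  0.30514229,  0.23705228]), 'moment': array([ 0.00176566,  0.05285306, -0.01063439]), 'width': 85.24578274803152}
scene [ 793. -346.  524.] 396.8913196327138
side [292. 515. 453.] 521.929961381834
wrist [ 175. -525.  373.] 314.40650141732283
```

View pics/scene0.png

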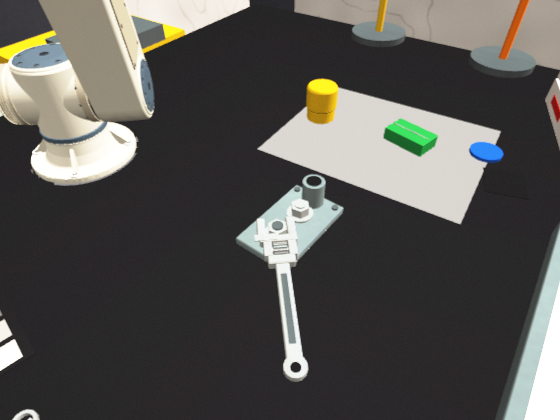

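View pics/side0.png

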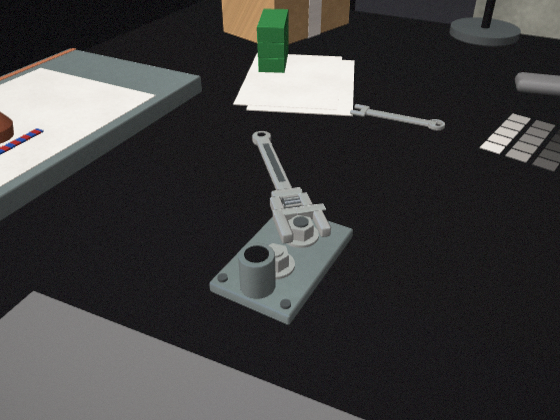

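View pics/wrist0.png

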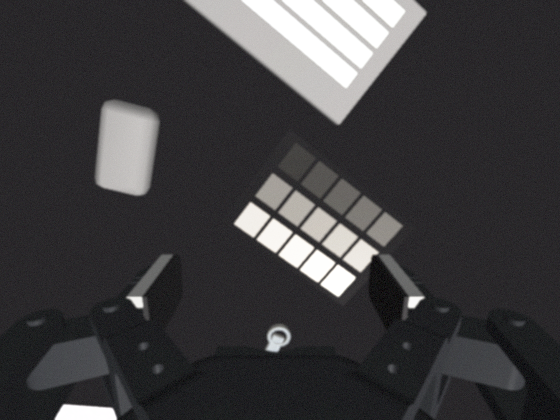

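The scene view shows the foot plate at (290,225), with the wrench nut at (278,227), the second nut at (300,209), the tube at (313,188) and the handle end at (295,368). In the side view the nut is at (302,226). I'll zoom in to measure.

Run:
```python
from h import *
import pickle
D=pickle.load(open("d0.pkl","rb"))
a=D["scene"][1][165:385,215:365];b=D["side"][1][120:325,200:365]
cv2.imwrite("pics/sc_z.png",cv2.resize(a[:130],None,fx=5,fy=5,interpolation=2)[:600])
cv2.imwrite("pics/si_z.png",cv2.resize(b[50:],None,fx=4,fy=4,interpolation=2)[:600])
for n,pts in dict(scene=[(278,227,41),(300,207,30),(283,240,40),(295,368,38),(313,181,66),(288,300,38),(279,243,44)],side=[(302,222,41),(279,256,30),(262,136,38),(257,255,66),(291,201,44)]).items():
    c,p,d=D[n]
    for u,v,z in pts: print(n,u,v,onz(c,u,v,z).round(1),pt(c,d,u,v).round(1))
```

```text
scene 278 227 [520.3  25.3  41. ] [520.3  25.2  41.1]
scene 300 207 [517.8  97.1  30. ] [523.9  87.2  41. ]
scene 283 240 [543.4   6.9  40. ] [542.9   7.7  38.9]
scene 295 368 [ 677.6 -158.9   38. ] [ 677.8 -159.2   38.8]
scene 313 181 [519.8 134.8  66. ] [519.8 134.9  66. ]
scene 288 300 [614.1 -81.8  38. ] [614.3 -82.   38.5]
scene 279 243 [543.9  -5.   44. ] [544.7  -6.1  45.5]
side 302 222 [511.   32.3  41. ] [512.1  29.9  39. ]
side 279 256 [513.   92.8  30. ] [509.  100.5  37.7]
side 262 136 [ 670.8 -150.5   38. ] [ 670.8 -150.6   38. ]
side 257 255 [516.8 138.3  66. ] [516.5 138.9  66.6]
side 291 201 [542.4   0.9  44. ] [544.1  -2.6  41.2]
```

View pics/sc_z.png

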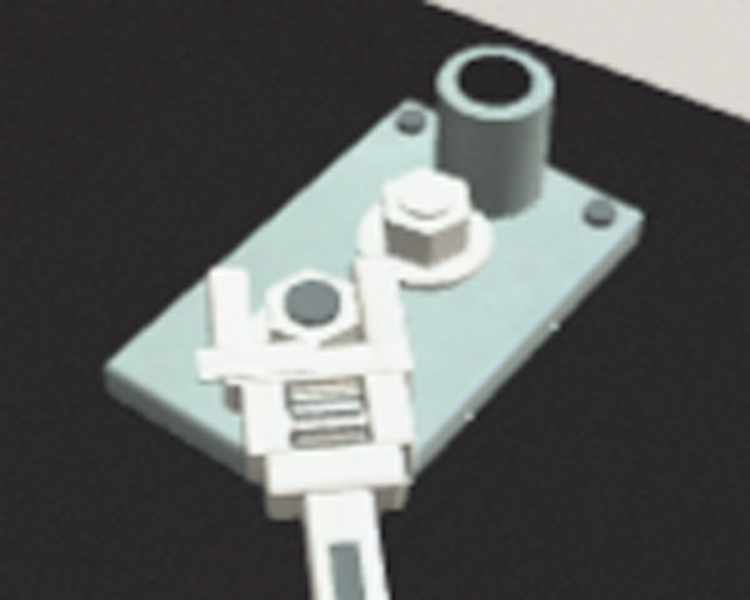

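View pics/si_z.png

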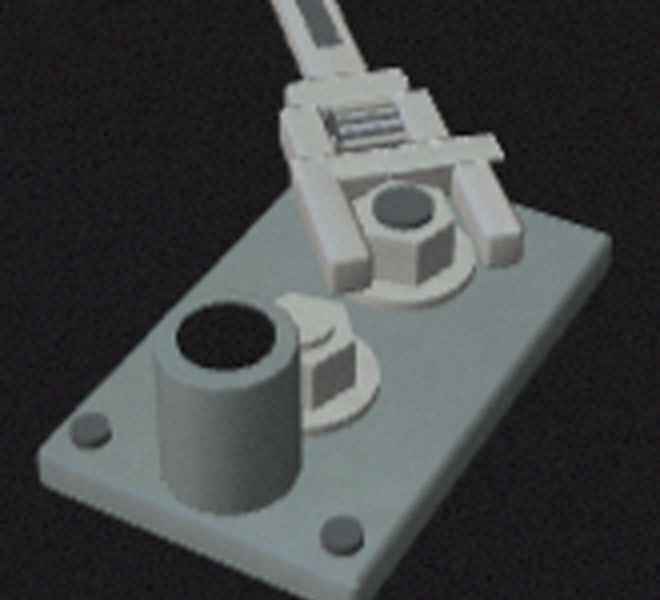

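```bash
cat >> h.py <<'E'
from scipy.spatial.transform import Rotation as Ro
def plan(pos,yaw=None,ref=None,refrv=None):
    s=observe();p=np.array(s["ee_pos"] if ref is None else ref);R=Ro.from_rotvec(s["orientation"] if refrv is None else refrv)
    d=R.inv().apply(np.array(pos)-p)/200
    if yaw is None: w=np.zeros(3)
    else:
        y=np.radians(yaw);T=Ro.from_matrix(np.array([[np.cos(y),np.sin(y),0],[np.sin(y),-np.cos(y),0],[0,0,-1]]))
        w=np.degrees((R.inv()*T).as_rotvec())/30
    print("shift",d.round(4),"turn",w.round(4),"n calls",max(abs(d).max(),abs(w).max()).round(2))
def st():
    s=observe();X=Ro.from_rotvec(s["orientation"]).as_matrix()
    print("t",s["t"],"p",s["ee_pos"].round(1),"yaw",np.degrees(np.arctan2(X[1,0],X[0,0])).round(2),"tz",X[:,2].round(4),"F",s["contact_force"].round(1),"w",round(s["width"],1),"q",s["joint_pos"].round(2))
E
python3 - <<'E'
from h import *
import pickle
D=pickle.load(open("d0.pkl","rb"))
for n,pts in dict(scene=[(277.4,225.4,41),(280.6,245,44),(313.8,181,66)],side=[(301,221.75,41),(291.3,201.3,44),(256.75,254.25,66)]).items():
    for u,v,z in pts: print(n,onz(D[n][0],u,v,z).round(1))
st(); plan([580,-40,150],130.5)
E
```

```text
scene [517.3  27.8  41. ]
scene [548.5  -7.   44. ]
scene [521.  135.7  66. ]
side [512.4  32.4  41. ]
side [541.7   1.3  44. ]
side [517.7 137.4  66. ]
t 0.15 p [ 238.  -495.4  230.6] yaw -154.35 tz [-7.0e-04  1.2e-03 -1.0e+00] F [0.1 0.1 0.1] w 85.4 q [-0.84  0.26  0.11 -0.   -1.42 -0.28]
shift [-2.5273  1.312   0.4047] turn [ 2.200e-03 -1.900e-03  2.505e+00] n calls 2.53
```

>>> {"op": "jog_arm", "data": {
  "xyz": [
    [-0.09,0.045,0],
    [-0.18,0.09,0],
    [-0.27,0.135,0],
    [-0.36,0.18,0],
    [-0.45,0.225,0],
    [-0.54,0.27,0],
    [-0.63,0.32,0],
    [-0.72,0.37,0],
    [-0.81,0.42,0],
    [-0.9,0.46,0]
  ],
  "angular": [
    [0,0,0.09],
    [0,0,0.18],
    [0,0,0.27],
    [0,0,0.36],
    [0,0,0.45],
    [0,0,0.54],
    [0,0,0.63],
    [0,0,0.72],
    [0,0,0.81],
    [0,0,0.9]
  ],
  "hand": 0
}}

```text
t: 1.4
ee_pos: [360.8, -334.1, 231.0]
orientation: [-0.039, -3.141, -0.001]
contact_force: [0.5, 0.1, -1.0]
width: -0.2
```

```bash
python3 -c "
from h import *
st(); plan([580,-40,150],130.5)"
```

```text
t 1.4 p [ 360.8 -334.1  231. ] yaw 178.57 tz [-5.e-04  4.e-04 -1.e+00] F [ 0.5  0.1 -1. ] w -0.2 q [-0.43  0.14 -0.04 -0.   -1.39 -1.17]
shift [-1.0594  1.4972  0.4052] turn [ 4.0000e-04 -1.2000e-03  1.6025e+00] n calls 1.6
```

>>> {"op": "jog_arm", "data": {
  "xyz": [
    [-0.06,0.09,0],
    [-0.12,0.18,0],
    [-0.18,0.27,0],
    [-0.24,0.36,0],
    [-0.3,0.45,0],
    [-0.36,0.54,0],
    [-0.42,0.63,0],
    [-0.48,0.72,0],
    [-0.54,0.81,0],
    [-0.6,0.9,0]
  ],
  "angular": [
    [0,0,0.08],
    [0,0,0.16],
    [0,0,0.24],
    [0,0,0.32],
    [0,0,0.4],
    [0,0,0.5],
    [0,0,0.6],
    [0,0,0.7],
    [0,0,0.78],
    [0,0,0.85]
  ]
}}

```text
t: 2.65
ee_pos: [484.9, -157.0, 231.0]
orientation: [-0.731, -3.055, -0.0]
contact_force: [0.0, 0.7, 0.1]
width: 0.2
```

```bash
python3 -c "
from h import *
st(); plan([580,-40,150],130.5)"
```

```text
t 2.65 p [ 484.9 -157.   231. ] yaw 153.09 tz [-7.e-04  2.e-04 -1.e+00] F [0.  0.7 0.1] w 0.2 q [-0.01  0.18  0.01 -0.   -1.4  -2.03]
shift [-0.1594  0.737   0.4046] turn [-5.000e-04 -1.300e-03  7.529e-01] n calls 0.75
```

>>> {"op": "jog_arm", "data": {
  "xyz": [
    [-0.02,0.09,0.05],
    [-0.04,0.18,0.1],
    [-0.06,0.27,0.15],
    [-0.08,0.36,0.2],
    [-0.1,0.45,0.25],
    [-0.12,0.54,0.3],
    [-0.14,0.64,0.35],
    [-0.16,0.74,0.4],
    [-0.16,0.74,0.4],
    [-0.16,0.74,0.4]
  ],
  "angular": [
    [0,0,0.09],
    [0,0,0.18],
    [0,0,0.27],
    [0,0,0.36],
    [0,0,0.45],
    [0,0,0.55],
    [0,0,0.65],
    [0,0,0.75],
    [0,0,0.75],
    [0,0,0.75]
  ]
}}

```text
t: 3.9
ee_pos: [579.9, -40.5, 151.4]
orientation: [-1.31, -2.855, 0.001]
contact_force: [0.0, -0.3, 0.4]
width: 0.2
```

```bash
python3 -c "
from h import *
import pickle
st();c=calibration('wrist');p,d=capture('wrist');pickle.dump((c,p,d),open('w1.pkl','wb'));cv2.imwrite('pics/w1.png',p);print(ray(c,0,0)[0])"
```

```text
t 3.9 p [579.9 -40.5 151.4] yaw 130.7 tz [-3.e-04 -3.e-04 -1.e+00] F [ 0.  -0.3  0.4] w 0.2 q [ 0.2   0.35  0.04  0.   -1.26 -2.63]
[534.01917048  11.75276054 294.23905855]
```

View pics/w1.png

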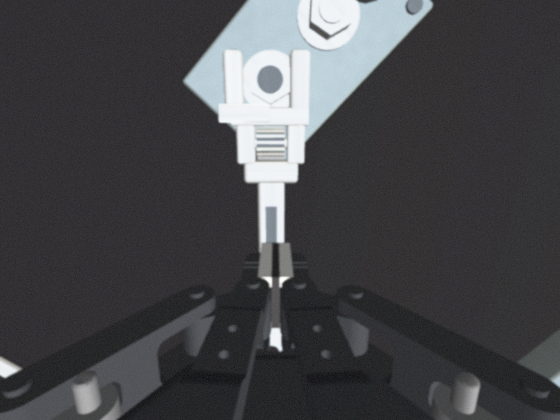

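The wrist view shows the stud at (270,79), the worm around (270,142) and the handle running down column 271. I'll refine these positions.

Run:
```python
from h import *
import pickle
c,p,d=pickle.load(open('w1.pkl','rb'))
cv2.imwrite('pics/w1z.png',cv2.resize(p[20:220,200:340],None,fx=4,fy=4,interpolation=2)[:600])
g=cv2.cvtColor(p,6)
m=((g<115)&(g>40)).astype(np.uint8);m2=np.zeros_like(m);m2[62:97,252:288]=m[62:97,252:288]
n,l,s,ce=cv2.connectedComponentsWithStats(m2);print([(s[i],ce[i].round(1)) for i in range(1,n) if s[i,4]>60])
# handle edges
for v in (190,200,210,225):
    r=np.where(g[v,230:310]>90)[0]+230;print(v,r.min(),r.max(), onz(c,(r.min()+r.max())/2,v,38).round(1))
N=onz(c,270,79,41);print("nut",N)
for v in (118,130,142,150,158): print(v,onz(c,270.5,v,44.5).round(1),np.hypot(*(onz(c,270.5,v,44.5)-N)[:2]).round(1),pt(c,d,270,v).round(1),p[v,270])
```

```text
[]
190 258 284 [569.9 -35.2  38. ]
200 258 284 [575.5 -41.8  38. ]
210 258 284 [581.2 -48.5  38. ]
225 258 284 [589.9 -58.7  38. ]
nut [513.35074915  30.00861092  41.        ]
118 [532.    8.8  44.5] 28.3 [531.7   8.5  40. ] [244 242 238]
130 [537.8   2.   44.5] 37.2 [537.6   1.6  41.4] [211 218 218]
142 [543.7  -5.   44.5] 46.3 [543.4  -5.2  45.2] [243 238 233]
150 [547.7  -9.7  44.5] 52.5 [547.5 -10.   44. ] [200 201 195]
158 [551.8 -14.5  44.5] 58.8 [551.9 -15.3  39.1] [194 193 190]
```

View pics/w1z.png

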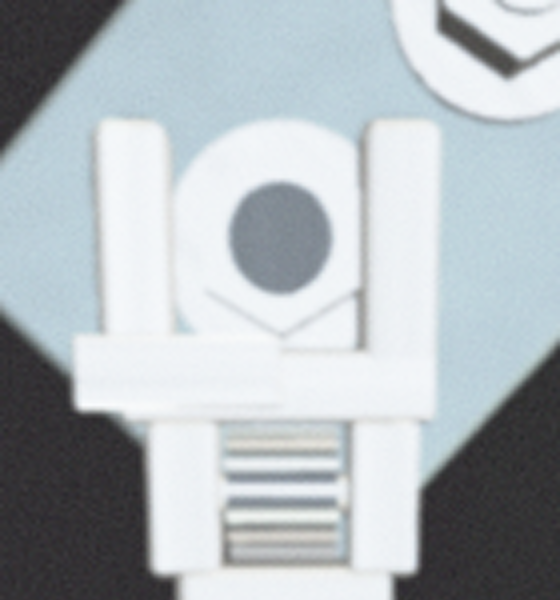

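>>> {"op": "jog_arm", "data": {
  "xyz": [
    [0.07,0,0.05],
    [0.14,-0.01,0.1],
    [0.21,-0.015,0.18],
    [0.28,-0.02,0.26],
    [0.283,-0.021,0.34],
    [0.283,-0.021,0.42],
    [0.283,-0.021,0.48],
    [0.283,-0.021,0.51],
    [0.283,-0.021,0.525],
    [0.283,-0.021,0.525]
  ],
  "angular": [
    [0,0,0],
    [0,0,0],
    [0,0,0],
    [0,0,0],
    [0,0,0],
    [0,0,0],
    [0,0,0],
    [0,0,0],
    [0,0,0],
    [0,0,0]
  ],
  "grip_force": 60
}}

```text
t: 5.2
ee_pos: [540.3, -0.0, 46.5]
orientation: [1.311, 2.855, 0.0]
contact_force: [0.3, -0.1, -0.9]
width: -0.1
```

```bash
python3 -c "
from h import *
import pickle
st();N=np.array([513.5,30]);e=observe()['ee_pos'][:2]-N;X=np.array([.652,-.758]);print(e@X,e@[.758,.652])
for n in ['side','scene']:
  p,d=capture(n);u,v=map(int,proj(calibration(n),[545,-6,60]));cv2.imwrite('pics/%s2.png'%n,cv2.resize(p[v-60:v+60,u-70:u+70],None,fx=5,fy=5,interpolation=2))"
```

```text
t 5.2 p [540.3  -0.   46.5] yaw 130.66 tz [ 3.e-04 -0.e+00 -1.e+00] F [ 0.3 -0.1 -0.9] w -0.1 q [ 0.29  0.37 -0.23  0.   -0.97 -2.72]
40.18597695839414 0.7155246309525337
```

View pics/side2.png

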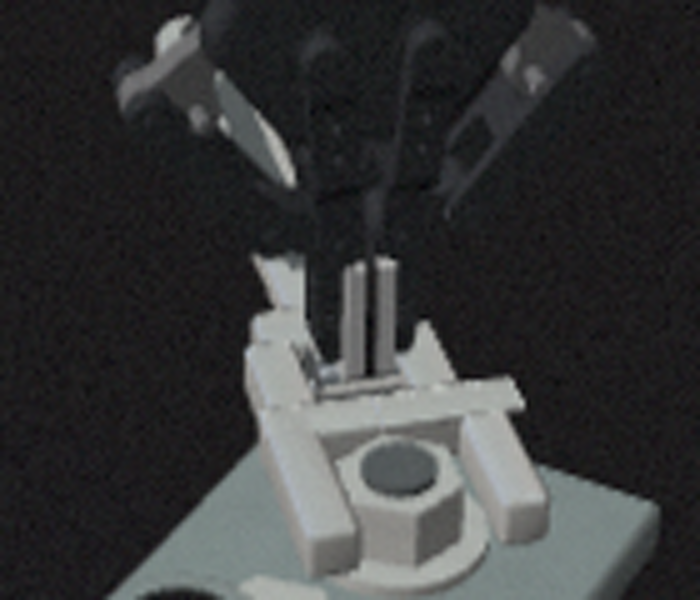

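View pics/scene2.png

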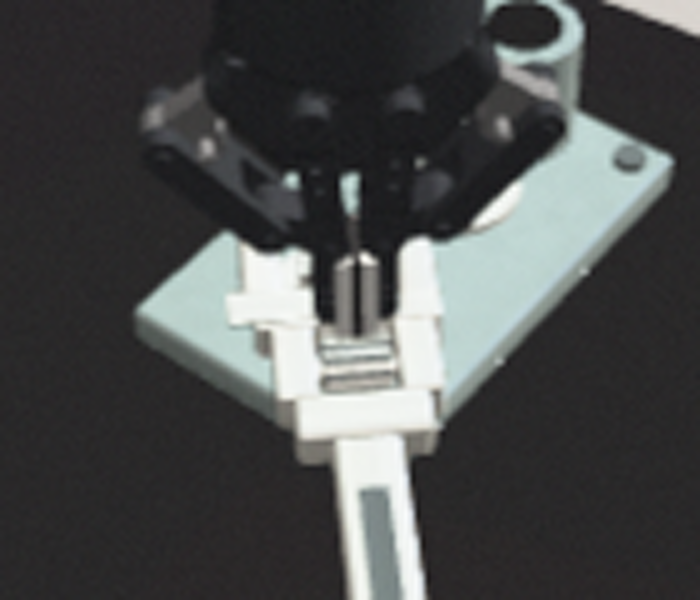

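>>> {"op": "jog_arm", "data": {
  "xyz": [
    [0,-0.002,0.009],
    [0,-0.003,0.014],
    [-0.01,-0.003,0.014],
    [-0.02,-0.003,0.014],
    [-0.03,-0.003,0.014],
    [-0.04,-0.003,0.014],
    [-0.05,-0.003,0.014],
    [-0.06,-0.003,0.014],
    [-0.07,-0.003,0.014],
    [-0.08,-0.003,0.014]
  ],
  "angular": [
    [0,0,0],
    [0,0,0],
    [0,0,0],
    [0,0,0],
    [0,0,0],
    [0,0,0],
    [0,0,0],
    [0,0,0],
    [0,0,0],
    [0,0,0]
  ]
}}

```text
t: 6.55
ee_pos: [550.8, -12.6, 44.4]
orientation: [1.31, 2.854, 0.001]
contact_force: [-0.3, 0.1, 5.4]
width: 0.2
```

```bash
python3 -c "
from h import *
st()
for n in ['side','scene']:
  p,d=capture(n);u,v=map(int,proj(calibration(n),[545,-6,60]));cv2.imwrite('pics/%s3.png'%n,cv2.resize(p[v-60:v+60,u-70:u+70],None,fx=5,fy=5,interpolation=2))"
```

```text
t 6.55 p [550.8 -12.6  44.4] yaw 130.68 tz [ 1.8e-03 -1.0e-04 -1.0e+00] F [-0.3  0.1  5.4] w 0.2 q [ 0.26  0.39 -0.21  0.   -0.98 -2.69]
```

View pics/side3.png

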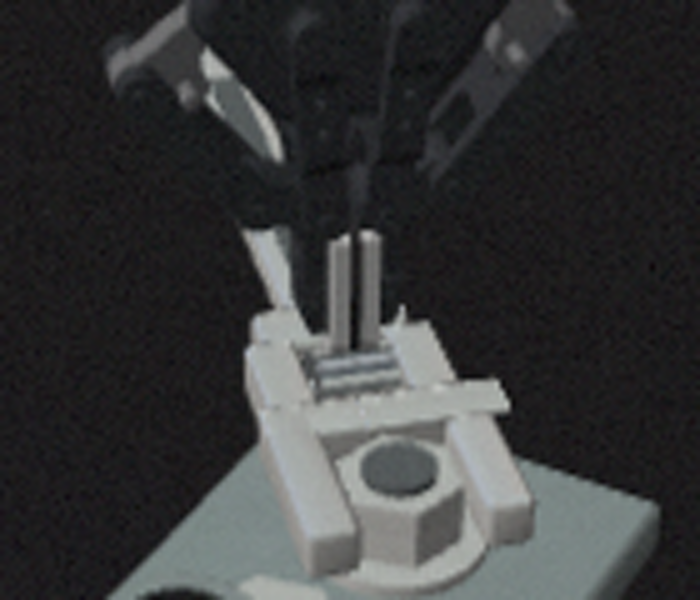

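The jaw's right edge moved about 3 px, roughly 4 mm, so the stroke works at 5 N. I'll repeat it.

>>> {"op": "jog_arm", "data": {
  "xyz": [
    [0,0,-0.03],
    [0.08,0,-0.03],
    [0.08,0,-0.03],
    [0.08,0,0.0],
    [0.068,0,0.001],
    [0.055,0,0.001],
    [0.041,0,0.001],
    [0.027,0,0.001],
    [0.013,0,0.001],
    [0,0,0.001]
  ],
  "angular": [
    [0,0,0],
    [0,0,0],
    [0,0,0],
    [0,0,0],
    [0,0,0],
    [0,0,0],
    [0,0,0],
    [0,0,0],
    [0,0,0],
    [0,0,0]
  ]
}}

```text
t: 7.9
ee_pos: [550.0, -11.3, 44.3]
orientation: [-1.311, -2.855, -0.003]
contact_force: [-5.8, 5.1, 13.2]
width: -0.0
```

>>> {"op": "jog_arm", "data": {
  "xyz": [
    [0,0,-0.03],
    [0.08,0,-0.03],
    [0.08,0,-0.03],
    [0.08,0,0.0],
    [0.068,0,0.001],
    [0.055,0,0.001],
    [0.041,0,0.001],
    [0.027,0,0.001],
    [0.013,0,0.001],
    [0,0,0.001]
  ],
  "angular": [
    [0,0,0],
    [0,0,0],
    [0,0,0],
    [0,0,0],
    [0,0,0],
    [0,0,0],
    [0,0,0],
    [0,0,0],
    [0,0,0],
    [0,0,0]
  ]
}}

```text
t: 9.15
ee_pos: [550.2, -11.2, 44.2]
orientation: [-1.311, -2.855, -0.004]
contact_force: [-5.4, 7.7, 13.6]
width: -0.1
```

```bash
python3 -c "
from h import *
st()
for n in ['side']:
  p,d=capture(n);u,v=map(int,proj(calibration(n),[545,-6,60]));cv2.imwrite('pics/%s4.png'%n,cv2.resize(p[v-60:v+60,u-70:u+70],None,fx=5,fy=5,interpolation=2))"
```

```text
t 9.15 p [550.2 -11.2  44.2] yaw 130.67 tz [ 9.e-04  2.e-03 -1.e+00] F [-5.4  7.7 13.6] w -0.1 q [ 0.26  0.39 -0.21 -0.   -0.98 -2.69]
```

View pics/side4.png

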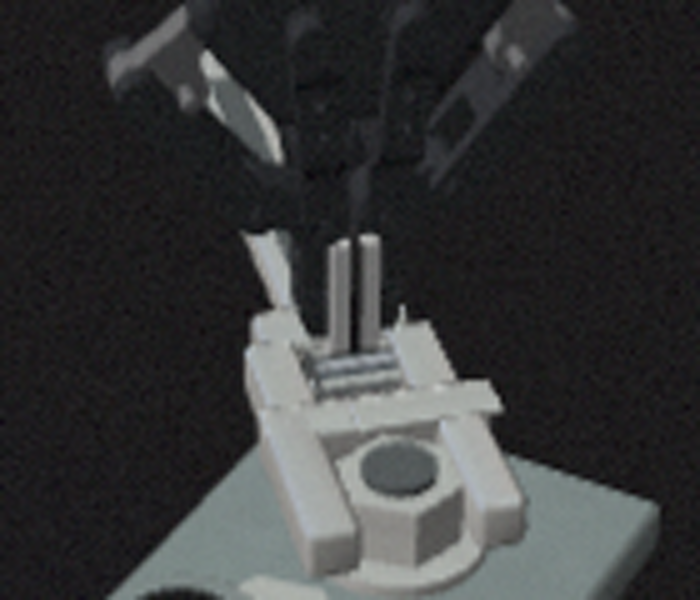

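>>> {"op": "jog_arm", "data": {
  "xyz": [
    [0,0,-0.03],
    [0.08,0,-0.03],
    [0.08,0,-0.03],
    [0.08,0,0.0],
    [0.068,0,0.001],
    [0.055,0,0.001],
    [0.041,0,0.001],
    [0.027,0,0.001],
    [0.013,0,0.001],
    [0,0,0.001]
  ],
  "angular": [
    [0,0,0],
    [0,0,0],
    [0,0,0],
    [0,0,0],
    [0,0,0],
    [0,0,0],
    [0,0,0],
    [0,0,0],
    [0,0,0],
    [0,0,0]
  ]
}}

```text
t: 10.45
ee_pos: [550.2, -11.1, 44.2]
orientation: [1.311, 2.855, 0.004]
contact_force: [-5.7, 6.9, 15.4]
width: -0.0
```

>>> {"op": "jog_arm", "data": {
  "xyz": [
    [0,0,-0.05],
    [-0.02,0,-0.15],
    [-0.05,0.05,-0.25],
    [-0.1,0.1,-0.35],
    [-0.15,0.15,-0.4],
    [-0.2,0.2,-0.4],
    [-0.2,0.25,-0.4],
    [-0.2,0.25,-0.4],
    [-0.2,0.25,-0.4],
    [-0.2,0.25,-0.4]
  ],
  "angular": [
    [0,0,0],
    [0,0,0],
    [0,0,0],
    [0,0,0],
    [0,0,0],
    [0,0,0],
    [0,0,0],
    [0,0,0],
    [0,0,0],
    [0,0,0]
  ]
}}

```text
t: 11.7
ee_pos: [613.7, -10.3, 122.9]
orientation: [-1.311, -2.855, 0.0]
contact_force: [0.3, -0.0, -0.1]
width: -0.1
```

```bash
python3 -c "
from h import *
import pickle
st();c=calibration('wrist');p,d=capture('wrist');pickle.dump((c,p,d),open('w5.pkl','wb'));cv2.imwrite('pics/w5.png',p)
u,v=map(int,proj(c,[530,10,40]));print(u,v);v=max(v,70);u=max(u,80)
cv2.imwrite('pics/w5z.png',cv2.resize(p[v-70:v+70,u-80:u+80],None,fx=4,fy=4,interpolation=2))"
```

```text
t 11.7 p [613.7 -10.3 122.9] yaw 130.66 tz [-2.e-04 -1.e-04 -1.e+00] F [ 0.3 -0.  -0.1] w -0.1 q [ 0.24  0.43  0.08  0.   -1.22 -2.67]
203 116
```

View pics/w5z.png

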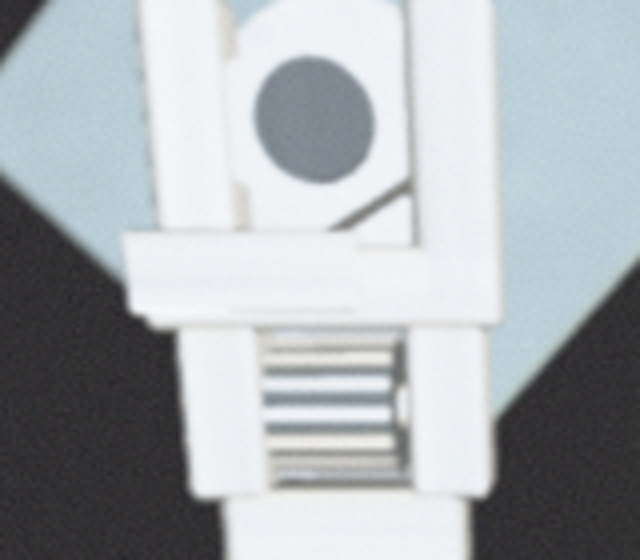

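View pics/w5.png

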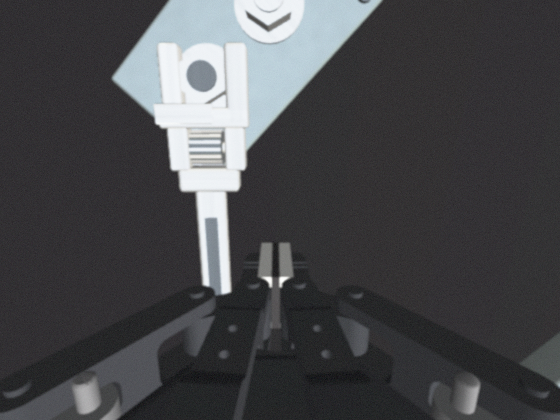

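Run:
```python
from h import *
import pickle
c,p,d=pickle.load(open('w5.pkl','rb'))
g=cv2.cvtColor(p,6)
for v in (58,66,74,80,90): print(v,g[v,160:250].tolist())
off=(203-80,116-70)
for v4 in (60,120):
  for a,b in ((222,412),):
    A=onz(c,off[0]+a/4,off[1]+v4/4,40);B=onz(c,off[0]+b/4,off[1]+v4/4,40);print(np.hypot(*(A-B)[:2]))
A=onz(c,off[0]+315/4,off[1]+120/4,41);print('nut',A)
for r in (240,260,280,288):
  w=np.where(g[r,185:245]>90)[0]+185;print(r,w.min(),w.max(),onz(c,(w.min()+w.max())/2,r,38)[:2])
```

```text
58 [236, 243, 245, 245, 245, 243, 243, 242, 241, 242, 240, 242, 242, 243, 244, 244, 241, 234, 225, 218, 215, 215, 226, 237, 241, 241, 242, 242, 241, 242, 241, 241, 242, 243, 243, 241, 241, 239, 238, 236, 240, 240, 240, 242, 242, 242, 242, 242, 241, 241, 242, 242, 242, 242, 241, 241, 242, 240, 241, 241, 241, 242, 238, 223, 196, 197, 218, 232, 236, 237, 239, 239, 241, 240, 240, 239, 239, 240, 239, 240, 241, 240, 242, 242, 238, 230, 217, 207, 204, 202]
66 [228, 240, 244, 244, 246, 243, 243, 242, 240, 240, 240, 242, 242, 243, 243, 245, 243, 240, 237, 237, 241, 242, 243, 242, 242, 243, 241, 232, 207, 165, 138, 134, 137, 137, 139, 133, 141, 140, 138, 136, 135, 133, 135, 134, 136, 135, 137, 138, 135, 133, 139, 150, 184, 221, 237, 241, 242, 241, 241, 241, 242, 242, 239, 226, 195, 193, 213, 228, 235, 237, 238, 238, 240, 241, 240, 240, 240, 240, 238, 239, 240, 241, 243, 241, 240, 234, 221, 209, 201, 204]
74 [208, 231, 242, 244, 245, 245, 245, 243, 241, 241, 241, 241, 242, 243, 243, 244, 244, 242, 239, 235, 239, 242, 241, 241, 241, 226, 192, 155, 133, 138, 136, 137, 133, 139, 138, 136, 135, 137
[... 711 characters left out ...]
201]
90 [198, 201, 224, 238, 244, 245, 244, 245, 244, 242, 241, 242, 242, 242, 243, 244, 244, 245, 243, 241, 234, 234, 237, 240, 241, 241, 241, 243, 242, 242, 243, 241, 242, 239, 233, 221, 198, 180, 166, 154, 144, 137, 136, 130, 132, 131, 137, 152, 175, 202, 224, 236, 239, 243, 242, 242, 242, 242, 242, 243, 242, 239, 233, 225, 193, 169, 180, 207, 228, 235, 238, 237, 238, 239, 239, 241, 239, 238, 239, 238, 240, 239, 241, 242, 242, 238, 229, 216, 205, 204]
31.40362144839377
31.779453681291805
nut [513.7571024   30.03156947  41.        ]
240 199 229 [591.85606506 -58.8872159 ]
260 200 229 [602.52569024 -72.08641089]
280 202 231 [614.52038586 -85.00190383]
288 213 231 [622.34675831 -87.82235915]
```

>>> {"op": "jog_arm", "data": {
  "xyz": [
    [-0.1,0,0],
    [-0.2,-0.01,0],
    [-0.3,-0.02,0],
    [-0.39,-0.02,0.08],
    [-0.39,-0.02,0.18],
    [-0.39,-0.02,0.28],
    [-0.39,-0.02,0.38],
    [-0.39,-0.02,0.46],
    [-0.39,-0.02,0.5],
    [-0.39,-0.02,0.5]
  ],
  "angular": [
    [0,0,0],
    [0,0,0],
    [0,0,0],
    [0,0,0],
    [0,0,0],
    [0,0,0],
    [0,0,0],
    [0,0,0],
    [0,0,0],
    [0,0,0]
  ]
}}

```text
t: 13.0
ee_pos: [661.6, -72.1, 22.3]
orientation: [-1.311, -2.854, 0.001]
contact_force: [0.8, -0.0, -0.1]
width: 0.1
```

```bash
python3 -c "
from h import *
st();plan([543,-145,22]);plan([647,-86,22])
p,d=capture('scene');cv2.imwrite('pics/sc6.png',p)"
```

```text
t 13.0 p [661.6 -72.1  22.3] yaw 130.66 tz [-1.e-03 -1.e-04 -1.e+00] F [ 0.8 -0.  -0.1] w 0.1 q [ 0.13  0.6   0.1   0.   -1.07 -2.56]
shift [ 0.1097 -0.6872  0.002 ] turn [0. 0. 0.] n calls 0.69
shift [-0.0053 -0.1005  0.0015] turn [0. 0. 0.] n calls 0.1
```

View pics/sc6.png

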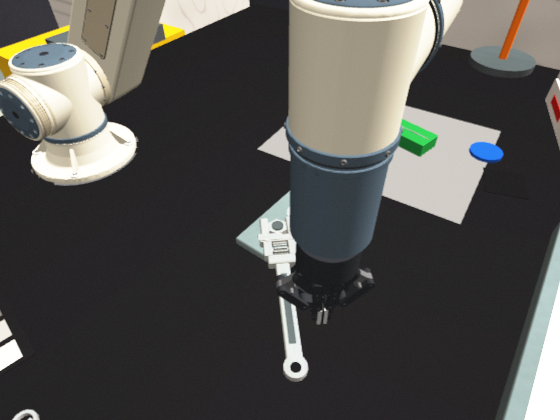

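The closed fingers (322,315) are beside the handle on its counter-clockwise side. Next I'll sweep.

>>> {"op": "jog_arm", "data": {
  "xyz": [
    [0,-0.04,0],
    [0,-0.08,0],
    [0.005,-0.13,0],
    [0.01,-0.18,0],
    [0.02,-0.24,0],
    [0.03,-0.3,0],
    [0.04,-0.36,0],
    [0.055,-0.42,0],
    [0.07,-0.47,0],
    [0.08,-0.5,0]
  ],
  "angular": [
    [0,0,0],
    [0,0,0],
    [0,0,0],
    [0,0,0],
    [0,0,0],
    [0,0,0],
    [0,0,0],
    [0,0,0],
    [0,0,0],
    [0,0,0]
  ]
}}

```text
t: 14.3
ee_pos: [574.5, -124.9, 22.7]
orientation: [-1.311, -2.854, -0.0]
contact_force: [2.9, 3.7, 1.9]
width: -0.0
```

```bash
python3 -c "
from h import *
st();plan([543,-145,22]);plan([535,-148,22])
p,d=capture('scene');cv2.imwrite('pics/sc7.png',p)"
```

```text
t 14.3 p [ 574.5 -124.9   22.7] yaw 130.64 tz [-9.e-04  6.e-04 -1.e+00] F [2.9 3.7 1.9] w -0.0 q [ 0.05  0.47 -0.13 -0.   -0.97 -2.48]
shift [ 0.0262 -0.1847  0.0033] turn [0. 0. 0.] n calls 0.18
shift [ 0.0409 -0.2249  0.0034] turn [0. 0. 0.] n calls 0.22
```

View pics/sc7.png

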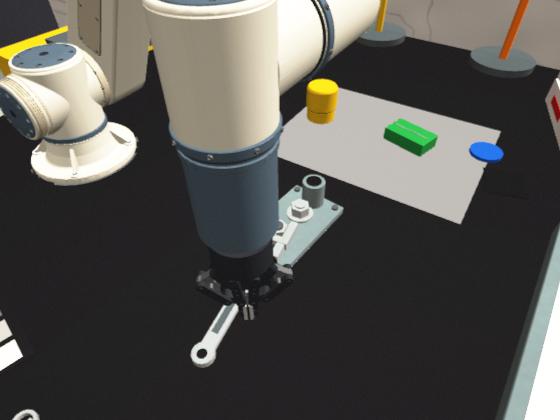

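>>> {"op": "jog_arm", "data": {
  "xyz": [
    [0.0,-0.02,0],
    [0.005,-0.04,0],
    [0.01,-0.06,0],
    [0.015,-0.08,0],
    [0.015,-0.1,0],
    [0.02,-0.12,0],
    [0.02,-0.13,0],
    [0.02,-0.14,0],
    [0.02,-0.15,0],
    [0.02,-0.15,0]
  ],
  "angular": [
    [0,0,0],
    [0,0,0],
    [0,0,0],
    [0,0,0],
    [0,0,0],
    [0,0,0],
    [0,0,0],
    [0,0,0],
    [0,0,0],
    [0,0,0]
  ]
}}

```text
t: 15.6
ee_pos: [550.0, -141.7, 22.9]
orientation: [-1.311, -2.855, 0.0]
contact_force: [1.9, 0.8, -0.6]
width: 0.2
```

```bash
python3 -c "
from h import *
st();c=calibration('scene')
p,d=capture('scene');cv2.imwrite('pics/sc8.png',cv2.resize(p[160:400,150:370],None,fx=2.5,fy=2.5))"
```

```text
t 15.6 p [ 550.  -141.7   22.9] yaw 130.65 tz [-2.e-04 -2.e-04 -1.e+00] F [ 1.9  0.8 -0.6] w 0.2 q [ 0.02  0.44 -0.19  0.   -0.95 -2.46]
```

View pics/sc8.png

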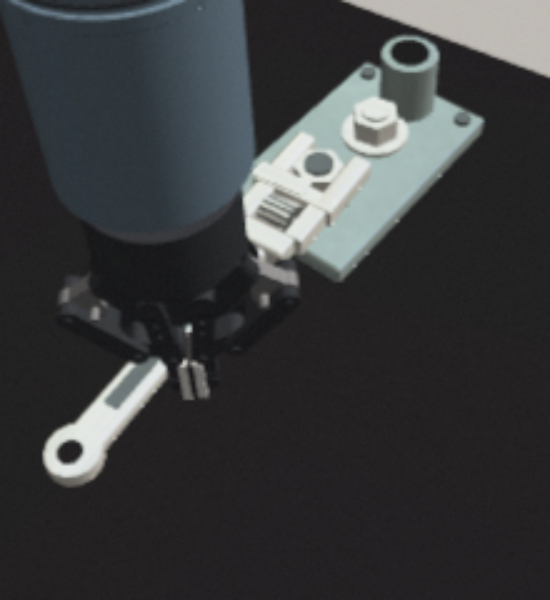

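>>> {"op": "jog_arm", "data": {
  "xyz": [
    [0.004,-0.005,0],
    [0.008,-0.01,0],
    [0.012,-0.014,0],
    [0.016,-0.019,0],
    [0.02,-0.024,0],
    [0.023,-0.027,0],
    [0.026,-0.03,0],
    [0.028,-0.033,0],
    [0.03,-0.036,0],
    [0.032,-0.038,0]
  ],
  "angular": [
    [0,0,0],
    [0,0,0],
    [0,0,0],
    [0,0,0],
    [0,0,0],
    [0,0,0],
    [0,0,0],
    [0,0,0],
    [0,0,0],
    [0,0,0]
  ]
}}

```text
t: 16.9
ee_pos: [540.3, -141.7, 23.0]
orientation: [1.311, 2.855, -0.0]
contact_force: [3.1, -2.3, -0.6]
width: -0.1
```

>>> {"op": "jog_arm", "data": {
  "xyz": [
    [0.002,-0.003,0],
    [0.004,-0.005,0],
    [0.006,-0.007,0],
    [0.008,-0.009,0],
    [0.01,-0.012,0],
    [0.012,-0.014,0],
    [0.014,-0.016,0],
    [0.016,-0.019,0],
    [0.018,-0.021,0],
    [0.02,-0.023,0]
  ],
  "angular": [
    [0,0,0],
    [0,0,0],
    [0,0,0],
    [0,0,0],
    [0,0,0],
    [0,0,0],
    [0,0,0],
    [0,0,0],
    [0,0,0],
    [0,0,0]
  ]
}}

```text
t: 18.15
ee_pos: [534.1, -141.6, 22.9]
orientation: [1.311, 2.855, -0.0]
contact_force: [3.7, -2.0, 0.6]
width: 0.0
```

```bash
python3 -c "
from h import *
st();
for n in ('scene','side'):
  c=calibration(n);p,d=capture(n);cv2.imwrite('pics/%s9.png'%n,p)
  u,v=map(int,proj(c,[518,-50,30]));a=p[max(v-110,0):v+110,max(u-140,0):u+140];cv2.imwrite('pics/%s9z.png'%n,cv2.resize(a,None,fx=2.7,fy=2.7))
  print(n,u,v)"
```

```text
t 18.15 p [ 534.1 -141.6   22.9] yaw 130.66 tz [ 0.e+00 -1.e-04 -1.e+00] F [ 3.7 -2.   0.6] w 0.0 q [ 0.02  0.41 -0.23  0.   -0.93 -2.46]
scene 249 259
side 322 194
```

View pics/scene9z.png

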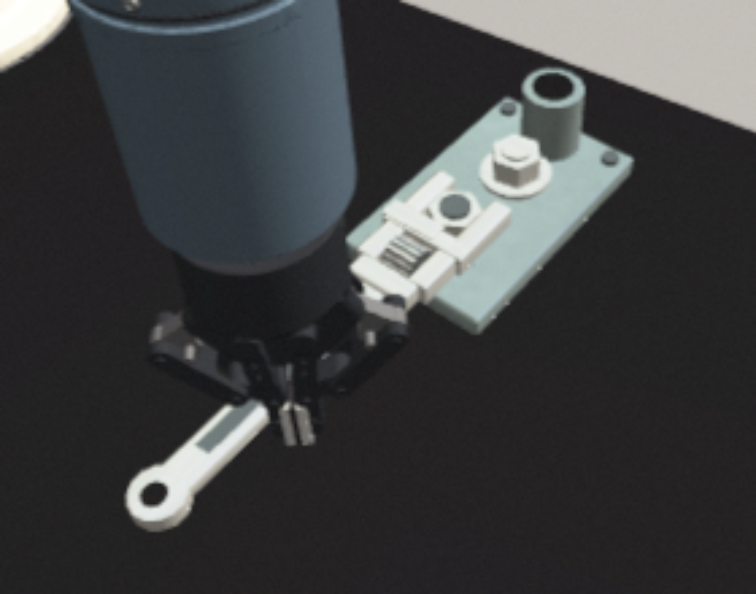

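View pics/side9z.png

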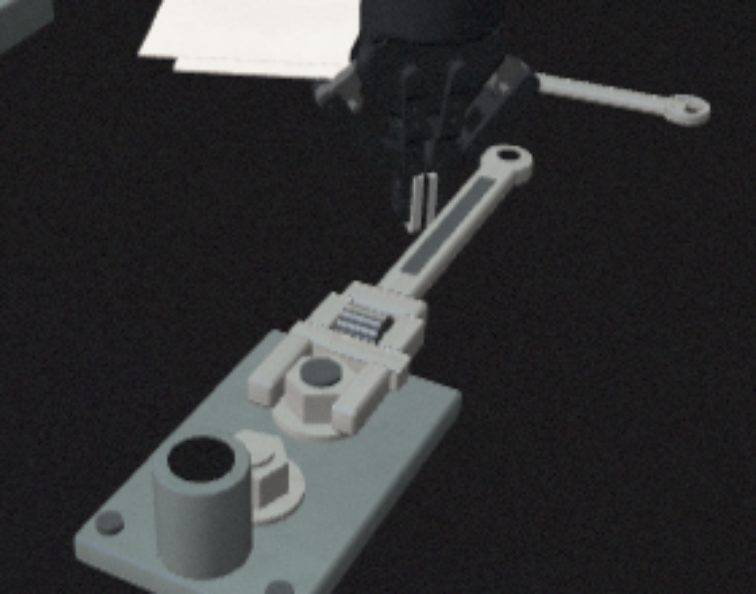

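The handle is almost parallel to the plate, but the force is still only sliding friction. I'll work out the remaining angle.

```bash
python3 -c "
from h import *
c=calibration('scene');f=lambda u,v,z:onz(c,u/2.7+109,v/2.7+149,z)[:2]
N=f(455,207,41);print('nut',N);r=f(156,492,38)-N;print('wrench',np.degrees(np.arctan2(r[1],r[0])),np.hypot(*r))
a=f(478,328,16);b=f(633,160,16);e=b-a;print('edge',a,b,np.degrees(np.arctan2(-e[1],-e[0])))
t=f(554,85,66)-N;print('tube',np.degrees(np.arctan2(-t[1],-t[0])))
c=calibration('side');f=lambda u,v,z:onz(c,u/2.7+182,v/2.7+84,z)[:2]
N=f(321,372,41);r=f(510,155,38)-N;print('s wrench',N,np.degrees(np.arctan2(r[1],r[0])),np.hypot(*r))
a=f(460,392,16);b=f(320,590,16);e=b-a;print('edge',np.degrees(np.arctan2(-e[1],-e[0])))
t=f(202,460,66)-N;print('tube',np.degrees(np.arctan2(-t[1],-t[0])))
"
```

```text
nut [517.82244339  27.35658826]
wrench -92.29310162401765 243.8905243008253
edge [572.33321872 -26.18189843] [577.76158    152.47328678] -91.74037226635286
tube -91.54177690202759
s wrench [512.5203972   32.49853709] -91.94831276962125 247.77208934296252
edge -91.82504377243906
tube -92.72179952307258
```

>>> {"op": "jog_arm", "data": {
  "xyz": [
    [0.002,-0.002,0],
    [0.003,-0.004,0],
    [0.005,-0.006,0],
    [0.006,-0.008,0],
    [0.008,-0.01,0],
    [0.01,-0.012,0],
    [0.011,-0.014,0],
    [0.013,-0.015,0],
    [0.013,-0.015,0],
    [0.013,-0.015,0]
  ],
  "angular": [
    [0,0,0],
    [0,0,0],
    [0,0,0],
    [0,0,0],
    [0,0,0],
    [0,0,0],
    [0,0,0],
    [0,0,0],
    [0,0,0],
    [0,0,0]
  ]
}}

```text
t: 19.5
ee_pos: [532.0, -141.7, 23.2]
orientation: [1.309, 2.852, 0.002]
contact_force: [8.2, -3.6, -2.6]
width: 0.0
```

>>> {"op": "jog_arm", "data": {
  "xyz": [
    [0.002,-0.002,0],
    [0.003,-0.004,0],
    [0.005,-0.006,0],
    [0.006,-0.008,0],
    [0.008,-0.01,0],
    [0.01,-0.012,0],
    [0.011,-0.014,0],
    [0.013,-0.015,0],
    [0.013,-0.015,0],
    [0.013,-0.015,0]
  ],
  "angular": [
    [0,0,0],
    [0,0,0],
    [0,0,0],
    [0,0,0],
    [0,0,0],
    [0,0,0],
    [0,0,0],
    [0,0,0],
    [0,0,0],
    [0,0,0]
  ]
}}

```text
t: 20.75
ee_pos: [531.5, -141.7, 23.6]
orientation: [1.306, 2.847, 0.006]
contact_force: [15.9, -4.5, -10.3]
width: 0.2
```

The handle has hit a firm stop: 4 mm commanded gave only 0.5 mm of motion at 16 N. I'll back off and lift.

>>> {"op": "jog_arm", "data": {
  "xyz": [
    [-0.03,0.04,0],
    [-0.08,0.09,0],
    [-0.12,0.14,0],
    [-0.16,0.19,-0.02],
    [-0.2,0.23,-0.1],
    [-0.22,0.26,-0.25],
    [-0.22,0.26,-0.4],
    [-0.22,0.26,-0.55],
    [-0.22,0.26,-0.6],
    [-0.22,0.26,-0.6]
  ],
  "angular": [
    [0,0,0],
    [0,0,0],
    [0,0,0],
    [0,0,0],
    [0,0,0],
    [0,0,0],
    [0,0,0],
    [0,0,0],
    [0,0,0],
    [0,0,0]
  ]
}}

```text
t: 22.0
ee_pos: [594.1, -140.8, 142.6]
orientation: [-1.311, -2.854, -0.001]
contact_force: [-0.6, 0.4, -0.1]
width: 0.2
```

```bash
python3 -c "
from h import *
st();
c=calibration('side');p,d=capture('side');a=p[84:304,182:462];cv2.imwrite('pics/side10z.png',cv2.resize(a,None,fx=2.7,fy=2.7))
p,d=capture('wrist');cv2.imwrite('pics/w10.png',p)"
```

```text
t 22.0 p [ 594.1 -140.8  142.6] yaw 130.65 tz [-4.e-04  6.e-04 -1.e+00] F [-0.6  0.4 -0.1] w 0.2 q [ 0.02  0.41  0.11 -0.   -1.27 -2.45]
```

View pics/side10z.png

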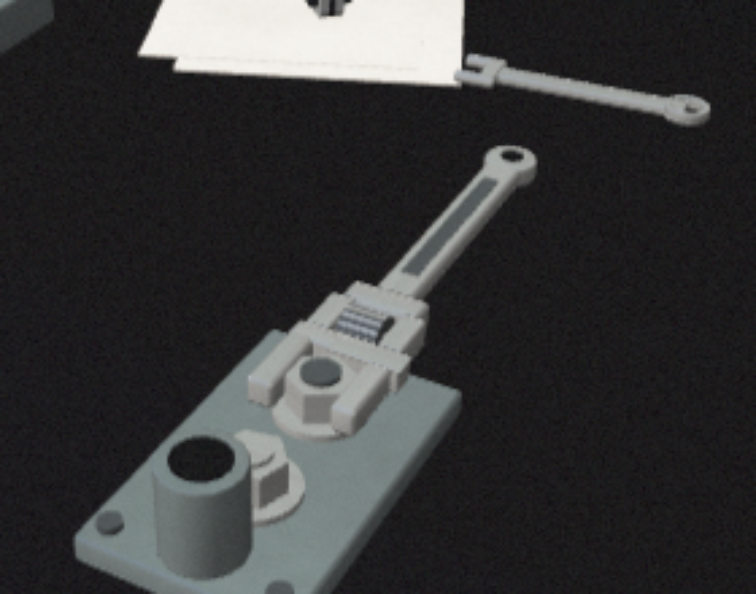

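View pics/w10.png

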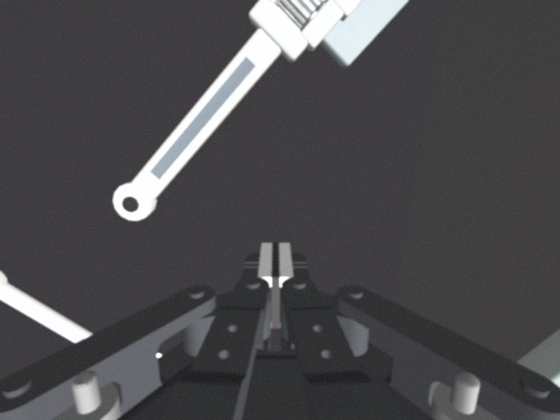

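The wrench is free, its handle is parallel to the plate edge and both jaws are on the nut. The gripper is clear, so I'm handing in.

```bash
python3 -c "
from h import *
print(finish_job())"
```

```text
the job is handed in; nothing more can be done
None
```

The jaw is snug on the nut, the nut is tightened to its stop, and the wrench is left in place with nothing touching it. I handed the job in at about 22 s of the 42 s allowed; no verdict is reported.

- **Worm:** I rolled it in four strokes of about 16 mm with the shut fingertips, top towards the handle. The first stroke moved the jaw about 4 mm with almost no drag. In the later ones the worm resisted with about 8–9 N, and the jaw ended about 6 mm from its start, touching the nut in the wrist view.
- **Handle:** I then pushed it clockwise about 43° until it stopped firmly. At the end, 4 mm of commanded motion gave only 0.5 mm, at about 16 N.
- **Last checks:** Just before the final push the handle read about -92°, within about 1° of the plate's long sides. After backing off, the handle had stayed put, the jaws were on the nut and the measured force was near zero.
- **Disagreements:** The scene and side cameras placed the nut about 7 mm apart, so I used the wrist camera, which fell between them. The opening between the jaws measured about 31.5 mm against the 30 mm nut, so I judged snugness mainly by the worm stopping. I did not remeasure the handle angle after the final push.

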